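# Start the clamp bolt of the repair fixture

## Task

The clamp bolt stands loose on top of the thread in the fixture's boss. Turn it backward (counter-clockwise seen from above) only until it drops into the thread start, then give it one full turn forward (clockwise); never turn it forward before it has dropped, as that would cross the thread, and do not pull it out. Finish while still gripping the bolt's bar and holding the bolt still, and leave the other things on the bench where they are.

Things in the scene. Friction and masses are not known exactly. Their poses are not given: they have to be found in the camera images.
- fixture: fixed holding fixture on a 12 mm grey base; origin at bench height on the bolt axis, z up. There stands a round dark steel boss 44 mm across; its top with a dark strap on it is 55 mm above the bench. The open orange half-shell of a remote-control handset stands beside it, from 79 to 262 mm along the fixture's +y, -58 to 98 mm along its x, up to 75 mm high.
- tbar: bright steel bar head of the clamp bolt, 56 x 14 x 22 mm (x, y, z), origin at its centre, x along the bar, z up; at the start its centre is about 104 mm above the bench. Grip it from above across its 14 mm width. Below it are 18 mm of neck, 13 mm thick, then a round collar 28 mm across and 4 mm thick which moves up and down with the bolt. The two halves of the bar look alike.
- bolt_turn (a joint): turn of the bolt in rad, positive counter-clockwise from above (backward), falling as the bolt is turned clockwise (forward); counts on over whole turns. The angle at the start varies. The thread start lies between 0.3 and 1.5 rad backward of it. The bolt turns easily (about 0.02 N m) and stays where it is left.
- bolt_lift (a joint): height of the bolt in m, positive up; thread pitch 6 mm a turn. Riding on top of the thread it rises about 1 mm a radian as it is turned backward, then drops nearly 6 mm at the thread start by its weight of 3 to 4 N, unless gripping fingers hold it up (push lightly down, or slacken the grip, to feel the drop). After that it sinks 6 mm with each turn forward and cannot be pulled out.
- reel_centre (a point): centre of a solder reel, 54 mm across and 42 mm high, standing loose on the bench: leave alone
- meter_centre (a point): centre of a black multimeter, 140 x 72 x 34 mm, lying loose: leave alone
- screwdriver_grip (a point): handle of a screwdriver lying loose: leave alone

How it is judged (in metres and radians):
On the way, in this order (a step that is already met when the one before it is completed fails the run):
1. the bolt, turned backward, has dropped into the thread start (value of joint bolt_lift below -0.0042 m and value of joint bolt_turn above -0.3 rad), for 0.1 s.
2. the bolt has been turned about one turn forward in the thread (value of joint bolt_lift below -0.0085 m and value of joint bolt_turn below -5.25 rad), for 0.1 s.
At the end, for the whole second after the job is handed in: the bolt stands one turn (within about a sixth of a turn) forward of the point where it dropped, down in the thread, at rest, with the fingers still gripping its bar with more than 3 N; reel, multimeter and screwdriver within 30 mm of where they were (value of joint bolt_turn between -7.25 and -5.2 rad and value of joint bolt_lift below -0.0085 m and contact force between the fingers and tbar above 3 N and velocity of joint bolt_turn between -0.1 and 0.1 rad/s and distance of each of reel_centre, meter_centre, screwdriver_grip from where it was at the start of the episode below 0.03 m); the arm keeps its last pose, push and grip.
It fails at once if the bolt is turned well forward before it has dropped (value of joint bolt_turn between -2.8 and -1.9 rad and value of joint bolt_lift above -0.0048 m).
It fails at once if the bolt is turned backward more than 1.1 rad past the drop (value of joint bolt_turn above 1.1 rad).
It fails at once if the bolt is pulled up out of the boss (value of joint bolt_lift above 0.012 m).
It also fails if it takes over 72 s, if anything falls off the work surface, if the arm or the gripper's body presses on something with over 40 N, if the wrist force passes 120 N, or if a joint passes its speed limit or range.

## Robot

A 6-joint arm with a two-finger parallel gripper is mounted at the origin on the work surface. World frame = base frame: x ahead of the robot, y to its left, z up, the work surface at z = 0. Lengths are in mm, angles in rad, forces in N, time in s.
With the tool pointing down it reaches from about 350 to 975 mm from the base axis. Payload 7.1 kg.
Tool frame: the origin (TCP) lies between the finger pads; the fingertips stand 19 mm ahead of it and the grasp point (between the pads) is the TCP (ctrl.finger_overhang is the distance from the TCP to the fingertips, in mm); z points along the fingers, y is the line along which they close (so a half turn about z gives the same grasp; the last joint's range is limited). The gripper opens to 88 mm and grips with 3 to 60 N. Pads are 20 mm wide; open, the fingers measure 115 mm over their backs; the gripper's body (75 mm by 178 mm) begins 61 mm behind the grasp point.
Start: joints at [-1.352, 0.423, 1.63, -0, 1.089, -0.019], TCP at [147.247, -607.39, 241.675] pointing down, gripper open.
Joint ranges: [-3, 3], [-0.9, 2.11], [0.09, 2.58], [-1.31, 4.45], [0.11, 2.69], [-2.54, 2.54]. Speed limits (rad/s): [2.39, 2.39, 3.01, 3.14, 3.14, 3.14].

## Interface

Orientations are given as a rotation vector (axis times angle).
In Python, from workcell import ctrl gives the robot as it stands. The module is installed in compiled form; this text tells all that it offers.
- The arm moves only by the tool arm_command, never from a script. Its argument "rows" is one flat list of numbers, 7 for each row, row after row: the turn, a rotation vector about the tool's x, y, z scaled (see below), then the shift along the tool's x, y, z scaled (see below), then the opening, from -1 (shut) to 1 (fully open). A call has 1 to 5 rows; each row is the pose to reach, as a shift and turn from the pose commanded when the call began, along the tool's axes at that moment, turning the shorter way round; what a row does not reach only later rows make up. The controller multiplies each number of a shift by 80 mm and each number of a turn by 180 degrees. A row lasts 1/10 s, in which the tool goes at most 50 mm and 8.59 degrees, less where a joint would pass 70% of its speed; a pose out of reach is approached as far as the arm can. A call with a number of a shift or a turn outside -1 to 1 is refused whole. A call with a gripper value outside its range is refused whole. The fingers move at their own pace and stop on an object; the grip force is fixed at half the most. Time passes only in rows, so rows that repeat a pose let the fingers close. It gives the time, the measured TCP pose, the force, the opening and the grip force at its end, in the units of the state.
- ctrl.get_obs(): the state, without advancing time (a new reading comes with each control period).
- ctrl.get_image(name): name is "scene" or "top" or "wrist"; returns (picture, depth): 384x512x3 uint8, red, green, blue; 384x512 float32, mm along the optical axis (not along the pixel's ray), 0 where there is no reading.
- ctrl.camera_params(name): a dict with "camera_matrix" (3x3 intrinsics, pixels), "world_to_cam" (4x4, takes a point from world to camera coordinates); the wrist camera has in their place "tool_from_camera" (4x4, takes a point from camera to tool coordinates, whose origin is the TCP and whose axes are the flange's). Camera axes: x right, y down, z forward; pixel columns grow to the right and rows downward; lengths in mm; the calibration is good to about 2 mm. The wrist camera is an equidistant fisheye: a pixel r from the principal point sees the ray r / f radians off the axis. A picture is of the moment at which its call begins: read the wrist's pose just before it. camera_params takes no time and is no camera call.
- ctrl.close_job(): hands the job in; it is judged then, once.
The state is a dict: "t": time; "qpos": joint angles; "qvel": joint speeds; "joint_torque": joint torques, N m; "ee_pos": TCP position; "orientation": TCP orientation; "ft_force": force on the tool from outside, world axes, zero at the start; "moment": the same for the moment, N m; "width": finger opening in mm; "grasp_force": force on a finger pad.
Only numpy, scipy, OpenCV 4.12 (cv2) and the standard library are available. Lean on these libraries where they do the work, as an engineer would, in place of code of your own. Each camera call takes 0.05 s, during which the arm holds its last target. There are 200 camera calls.

## Working session

There is one attempt and no reset: what is moved stays moved. The work goes in short steps, Python scripts to look and compute and a tool call to move; the robot and the scene stay as the last step left them, time stands still between calls to the robot, and variables do not carry over. Pictures are saved under pics/ and viewed, at most 10 in all, crops included, and the job is handed in when it is done.

Besides the shell and the picture viewer there is one more tool, called after "Call:" in YAML: its name, and indented under it one key for each argument. arm_command: Moves the arm, as the interface text tells. Shifts and turns lie within -1 to 1; 1 stands for 80 mm of shift or 180 degrees of turn. Its arguments: {"type":"object","properties":{"rows":{"type":"array","items":{"type":"number"}}},"required":["rows"]}

```bash
mkdir -p pics; python3 - <<'E'
from workcell import ctrl
import cv2,numpy as np
print(ctrl.get_obs())
for n in("scene","top"):
    im,d=ctrl.get_image(n); cv2.imwrite(f"pics/{n}0.png",im[:,:,::-1]); np.save(f"{n}0.npy",d)
E
```

```text
{'t': 0.0, 'qpos': array([-1.35201824e+00,  4.23845404e-01,  1.63070203e+00,  1.16658606e-05,
        1.08858195e+00, -1.90056154e-02]), 'qvel': array([ 6.68655087e-04, -1.14255769e-03, -4.65649368e-04, -2.06013218e-04,
        2.44696402e-04,  9.92820552e-06]), 'joint_torque': array([ 1.99865608e-03, -5.44618893e+01, -2.73666126e+01,  6.44525257e-02,
        2.27624341e-02, -1.04683675e-04]), 'ee_pos': array([ 147.12721578, -606.88822273,  240.89409444]), 'orientation': array([-3.11789687e+00, -3.72440503e-01,  2.24456465e-04]), 'ft_force': array([-0.00329455, -0.39257358, -0.34039691]), 'moment': array([ 2.28386470e-02,  6.19510756e-03, -5.45892984e-05]), 'grasp_force': 0.0, 'width': 87.96227718965454}
```

View pics/top0.png

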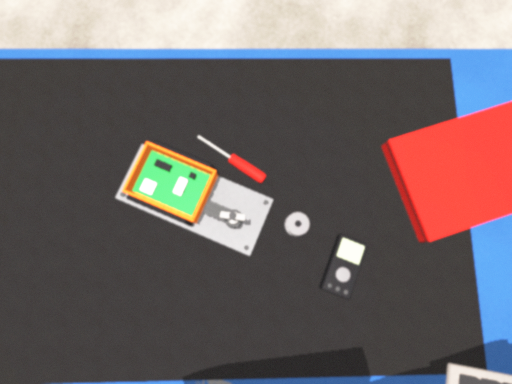

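View pics/scene0.png

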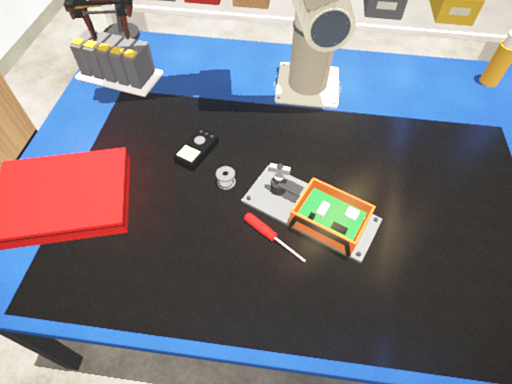

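The top picture shows the T-bar at about (233,216), with the shell up-left of it, the reel at (297,223) and the screwdriver at (247,167). I'll enlarge the bar and turn the pixels into positions.

```bash
cat > h.py <<'E'
from workcell import ctrl
import cv2,numpy as np
from scipy.spatial.transform import Rotation as R
def at_z(n,u,v,z):
    p=ctrl.camera_params(n);K=p["camera_matrix"];W=np.linalg.inv(p["world_to_cam"])
    r=W[:3,:3]@np.linalg.solve(K,[u,v,1]);o=W[:3,3];return o+r*(z-o[2])/r[2]
E
python3 - <<'E'
from h import *
im=cv2.imread("pics/top0.png");d=np.load("top0.npy")
c=im[190:250,195:275];cv2.imwrite("pics/topc.png",cv2.resize(c,None,fx=9,fy=9,interpolation=cv2.INTER_NEAREST))
p=ctrl.camera_params("top");K=p["camera_matrix"];W=np.linalg.inv(p["world_to_cam"])
v,u=np.mgrid[190:250,195:275];D=d[190:250,195:275]
P=(np.linalg.inv(K)@np.stack([u*D,v*D,D]).reshape(3,-1)); P=(W[:3,:3]@P).T+W[:3,3]
Z=P[:,2].reshape(D.shape)
m=(P[:,2]>85)&(P[:,2]<140); Q=P[m]; uv=np.c_[u.ravel()[m],v.ravel()[m]]
print(np.c_[uv,Q.round()].astype(int)[:60])
for q in[(233,217),(297,223),(247,167),(345,265)]: print(at_z("top",*q,105).round())
E
```

```text
[[221 211 496 -34 117]
 [222 211 496 -36 117]
 [223 211 496 -38 116]
 [224 211 496 -40 114]
 [225 211 496 -42 113]
 [232 211 495 -58 121]
 [233 211 496 -60 116]
 [220 212 494 -31 111]
 [221 212 494 -34 114]
 [222 212 494 -36 116]
 [223 212 494 -38 115]
 [224 212 494 -40 114]
 [225 212 494 -42 115]
 [226 212 494 -45 117]
 [227 212 494 -47 115]
 [228 212 494 -49 117]
 [229 212 494 -51 117]
 [230 212 494 -53 116]
 [231 212 493 -56 121]
 [232 212 493 -58 119]
 [233 212 493 -60 118]
 [234 212 493 -62 121]
 [235 212 493 -64 118]
 [220 213 492 -31 113]
 [221 213 492 -34 116]
 [222 213 492 -36 115]
 [223 213 492 -38 115]
 [224 213 491 -40 117]
 [225 213 491 -43 118]
 [226 213 491 -45 118]
 [227 213 491 -47 118]
 [228 213 492 -49 114]
 [229 213 491 -51 116]
 [230 213 491 -53 119]
 [231 213 491 -56 118]
 [232 213 491 -58 117]
 [233 213 491 -60 122]
 [234 213 491 -62 120]
 [235 213 491 -64 119]
 [236 213 491 -66 118]
 [237 213 491 -69 115]
 [238 213 491 -71 116]
 [239 213 491 -73 113]
 [240 213 491 -75 114]
 [220 214 490 -31 115]
 [221 214 489 -34 117]
 [222 214 489 -36 118]
 [223 214 489 -38 116]
 [224 214 489 -40 117]
 [225 214 489 -42 115]
 [226 214 489 -45 116]
 [227 214 489 -47 117]
 [228 214 489 -49 115]
 [229 214 489 -51 119]
 [230 214 489 -53 118]
 [231 214 489 -56 119]
 [232 214 489 -58 119]
 [233 214 489 -60 119]
 [234 214 489 -62 121]
 [235 214 489 -64 118]]
[484. -59. 105.]
[ 469. -201.  105.]
[596. -92. 105.]
[ 376. -302.  105.]
```

View pics/topc.png

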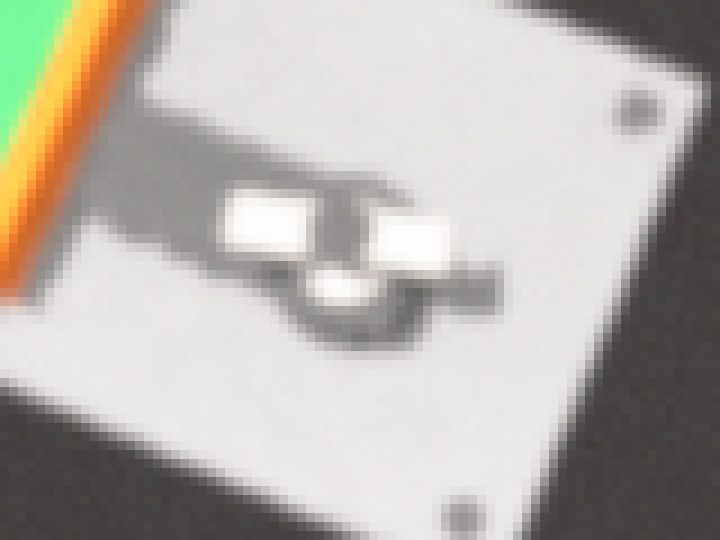

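The enlarged crop shows the bar from about pixel (219.5,214) to (245,217), so its centre is near (487,-58) and its long axis lies about 83° from x. The tool's closing axis therefore needs to be near -7°. I'll travel there at the present height.

Call:
arm_command:
  rows: [0,0,0,0.5,-0.5,0,1,0,0,0,0.9,-0.9,0,1,0,0,0,1,-1,0,1,0,0,0,1,-1,0,1]

```text
t: 0.5
ee_pos: [206.9, -509.3, 241.6]
orientation: [-3.118, -0.376, 0.0]
ft_force: [-0.1, -0.5, -0.1]
width: 88.0
grasp_force: 0.0
```

Call:
arm_command:
  rows: [0,0,0,0.4,-0.4,0,1,0,0,0,0.8,-0.8,0,1,0,0,0,1,-1,0,1,0,0,0,1,-1,0,1]

```text
t: 0.9
ee_pos: [265.7, -413.6, 241.8]
orientation: [3.119, 0.376, -0.0]
ft_force: [-0.8, 0.4, -0.6]
width: 87.8
grasp_force: 0.0
```

Call:
arm_command:
  rows: [0,0,0,0.4,-0.4,0,1,0,0,0,0.8,-0.8,0,1,0,0,0,1,-1,0,1,0,0,0,1,-1,0,1]

```text
t: 1.3
ee_pos: [324.9, -317.8, 241.9]
orientation: [3.118, 0.376, 0.001]
ft_force: [0.0, -0.5, -0.0]
width: 87.7
grasp_force: 0.0
```

Call:
arm_command:
  rows: [0,0,0,0.4,-0.4,0,1,0,0,0,0.8,-0.8,0,1,0,0,0,1,-1,0,1,0,0,0,1,-1,0,1]

```text
t: 1.7
ee_pos: [384.2, -221.6, 241.9]
orientation: [3.118, 0.376, 0.001]
ft_force: [-0.6, -0.0, 0.4]
width: 87.8
grasp_force: 0.0
```

Call:
arm_command:
  rows: [0,0,0,0.4,-0.4,0,1,0,0,0,0.8,-0.8,0,1,0,0,0,1,-1,0,1,0,0,0,1,-1,0,1]

```text
t: 2.1
ee_pos: [443.3, -125.2, 241.8]
orientation: [3.118, 0.375, 0.001]
ft_force: [-0.4, -0.1, -0.8]
width: 87.9
grasp_force: 0.0
```

Call:
arm_command:
  rows: [0,0,-0.04,0.4,-0.37,0,1,0,0,-0.08,0.75,-0.68,0,1,0,0,-0.12,0.75,-0.68,0,1,0,0,-0.16,0.75,-0.68,0,1,0,0,-0.2,0.75,-0.68,0,1]

```text
t: 2.6
ee_pos: [487.4, -60.0, 241.5]
orientation: [2.848, 1.324, -0.001]
ft_force: [-0.8, 0.2, 0.4]
width: 88.0
grasp_force: 0.0
```

Call:
arm_command:
  rows: [0,0,-0.04,0,0,0,1,0,0,-0.08,0,0,0,1,0,0,-0.12,0,0,0,1,0,0,-0.16,0,0,0,1,0,0,-0.18,0,0,0,1]

```text
t: 3.1
ee_pos: [487.3, -60.5, 241.6]
orientation: [2.367, 2.064, -0.001]
ft_force: [-0.1, 0.0, 0.1]
width: 87.3
grasp_force: 0.0
```

```bash
python3 - <<'E'
from h import *
o=ctrl.get_obs();im,d=ctrl.get_image("wrist");p=ctrl.camera_params("wrist");print(p)
print(o['t'],o['ee_pos'],o['qpos'],R.from_rotvec(o['orientation']).as_matrix().round(4))
cv2.imwrite("pics/w1.png",im[:,:,::-1]);np.save("w1.npy",d)
E
```

```text
{'camera_matrix': array([[297.31863964,   0.        , 252.90684084],
       [  0.        , 297.31863964, 192.85376175],
       [  0.        ,   0.        ,   1.        ]]), 'tool_from_camera': array([[-2.04888727e-04, -9.70025000e-01, -2.43005056e-01,
         6.68220582e+01],
       [ 9.99999959e-01, -2.47341200e-04,  1.44188066e-04,
         5.69907034e-01],
       [-1.99971191e-04, -2.43005016e-01,  9.70025011e-01,
        -1.42061463e+02],
       [ 0.00000000e+00,  0.00000000e+00,  0.00000000e+00,
         1.00000000e+00]])}
3.1 [487.33067733 -60.45402327 241.64960679] [-1.47158553e-01  2.26089944e-01  1.92007080e+00 -1.00194097e-03
  9.95291090e-01 -1.00609384e-02] [[ 1.361e-01  9.907e-01  0.000e+00]
 [ 9.907e-01 -1.361e-01 -9.000e-04]
 [-8.000e-04  1.000e-04 -1.000e+00]]
```

View pics/w1.png

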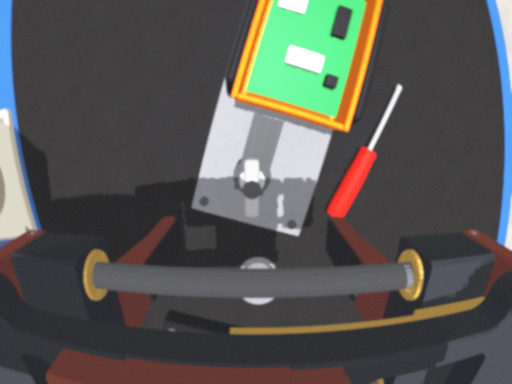

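The wrist view shows the bar near (252,175), half in the gripper's shadow and roughly vertical in the picture. The shell is above it and the screwdriver is to the right. I'll measure the bar from depth.

```bash
cat >> h.py <<'E'
def wrist_bar(d,o,zlo=95,zhi=125,rad=45,c=None):
    p=ctrl.camera_params("wrist");K=p["camera_matrix"];T=p["tool_from_camera"]
    v,u=np.mgrid[0:384,0:512];x=u-K[0,2];y=v-K[1,2];r=np.hypot(x,y)+1e-9;th=r/K[0,0]
    P=np.stack([np.tan(th)*x/r*d,np.tan(th)*y/r*d,d*1.],-1)
    P=P@T[:3,:3].T+T[:3,3]; M=R.from_rotvec(o['orientation']).as_matrix(); P=P@M.T+o['ee_pos']
    c=o['ee_pos'][:2] if c is None else c
    m=(d>0)&(P[...,2]>zlo)&(P[...,2]<zhi)&(np.hypot(P[...,0]-c[0],P[...,1]-c[1])<rad)
    return P[m],np.c_[u[m],v[m]]
E
python3 - <<'E'
from h import *
o=ctrl.get_obs();d=np.load("w1.npy")
Q,uv=wrist_bar(d,o)
print(len(Q),uv.min(0),uv.max(0))
T=Q[Q[:,2]>np.percentile(Q[:,2],60)-4]
print(Q.min(0),Q.max(0),np.percentile(Q[:,2],[5,50,95]))
(c,s,a)=cv2.minAreaRect(T[:,:2].astype(np.float32));print(c,s,a,cv2.boxPoints((c,s,a)))
im=cv2.imread("pics/w1.png")[130:230,190:320];im=cv2.convertScaleAbs(im,alpha=1.3);cv2.imwrite("pics/w1c.png",cv2.resize(im,None,fx=6,fy=6,interpolation=cv2.INTER_CUBIC))
E
```

```text
904 [242 158] [260 216]
[476.3981878  -85.36084087  95.9792299 ] [496.57809815 -29.92865026 117.79133883] [110.78918159 113.57380365 116.49992509]
(486.5213623046875, -57.57297897338867) (54.71424865722656, 16.71222686767578) 81.79441833496094 [[474.34625  -83.4574  ]
 [490.8874   -85.84266 ]
 [498.69647  -31.68856 ]
 [482.15533  -29.303299]]
```

View pics/w1c.png

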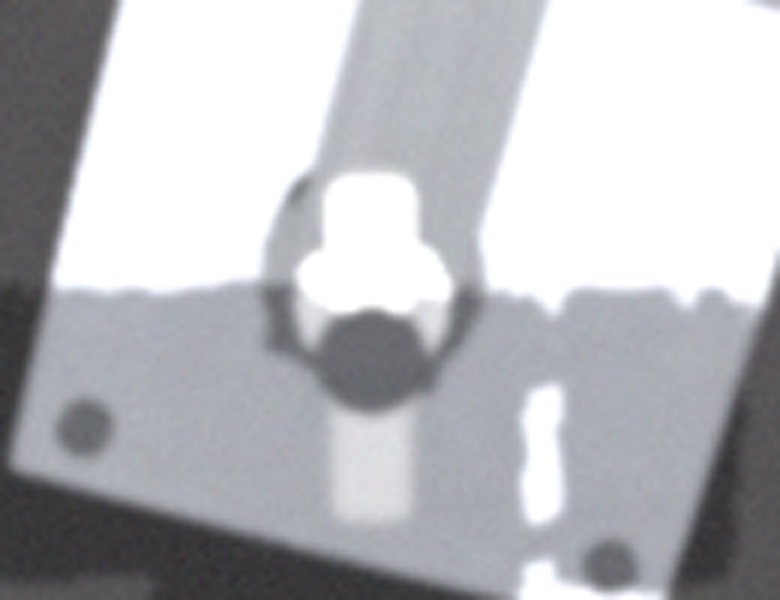

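The bar centre is about (486.5,-57.6), its axis at 82° and its top at about 115. That needs a shift of +2.8 mm along tool x and -1.2 mm along tool y. Then I descend to z ≈ 106 and grip.

Call:
arm_command:
  rows: [0,0,0,0.035,-0.015,0.4,1,0,0,0,0.035,-0.015,0.8,1,0,0,0,0.035,-0.015,1,1,0,0,0,0.035,-0.015,1,1]

```text
t: 3.55
ee_pos: [484.9, -56.4, 159.6]
orientation: [-2.371, -2.056, 0.005]
ft_force: [-0.6, 0.0, -0.1]
width: 88.0
grasp_force: 0.0
```

Call:
arm_command:
  rows: [0,0,0,0,0,0.2,1,0,0,0,0,0,0.4,1,0,0,0,0,0,0.6,1,0,0,0,0,0,0.69,1,0,0,0,0,0,0.69,1]

```text
t: 4.05
ee_pos: [486.5, -55.4, 106.4]
orientation: [-2.371, -2.06, 0.001]
ft_force: [-1.3, 0.3, 0.6]
width: 87.8
grasp_force: 0.0
```

Call:
arm_command:
  rows: [0,0,0,0,0,0,-0.5,0,0,0,0,0,0,-0.8,0,0,0,0,0,0,-0.8,0,0,0,0,0,0,-0.8,0,0,0,0,0,0,-0.8]

```text
t: 4.55
ee_pos: [486.6, -54.4, 106.8]
orientation: [2.37, 2.062, 0.001]
ft_force: [0.4, 1.0, 0.4]
width: 51.2
grasp_force: 0.0
```

Call:
arm_command:
  rows: [0,0,0,0,0,0,-0.9,0,0,0,0,0,0,-0.9,0,0,0,0,0,0,-0.9]

```text
t: 4.85
ee_pos: [486.4, -54.5, 106.5]
orientation: [-2.37, -2.062, 0.0]
ft_force: [-0.4, 1.0, -0.9]
width: 27.5
grasp_force: 0.0
```

The tool came to rest 3 mm too far along +y, so I'll correct that before the fingers touch.

Call:
arm_command:
  rows: [0,0,0,-0.035,0,0,-0.4,0,0,0,-0.035,0,0,-0.4,0,0,0,-0.035,0,0,-0.4]

```text
t: 5.15
ee_pos: [486.1, -57.3, 106.5]
orientation: [-2.371, -2.061, -0.0]
ft_force: [-0.5, -0.5, -0.4]
width: 26.2
grasp_force: 0.0
```

Call:
arm_command:
  rows: [0,0,0,0,0,0,-0.9,0,0,0,0,0,0,-0.9,0,0,0,0,0,0,-0.9,0,0,0,0,0,0,-0.9,0,0,0,0,0,0,-0.9]

```text
t: 5.65
ee_pos: [486.3, -57.3, 106.5]
orientation: [2.37, 2.061, 0.0]
ft_force: [1.6, -0.7, -1.2]
width: 13.7
grasp_force: 30.0
```

The bar is gripped: opening 13.7 mm and pad force 30 N. I'll test a light downward push to learn the stiffness.

Call:
arm_command:
  rows: [0,0,0,0,0,0.025,-0.9,0,0,0,0,0,0.025,-0.9,0,0,0,0,0,0.025,-0.9]

```text
t: 5.95
ee_pos: [486.5, -57.3, 106.0]
orientation: [2.37, 2.061, 0.001]
ft_force: [-4.5, 0.2, 19.4]
width: 13.9
grasp_force: 30.0
```

Call:
arm_command:
  rows: [0,0,-0.02,0,0,0,-0.9,0,0,-0.04,0,0,0,-0.9,0,0,-0.06,0,0,0,-0.9,0,0,-0.08,0,0,0,-0.9,0,0,-0.08,0,0,0,-0.9]

```text
t: 6.45
ee_pos: [486.1, -57.3, 106.0]
orientation: [2.091, 2.344, 0.0]
ft_force: [-5.5, -1.1, 21.7]
width: 13.8
grasp_force: 30.0
```

Call:
arm_command:
  rows: [0,0,-0.02,0,0,0,-0.9,0,0,-0.04,0,0,0,-0.9,0,0,-0.06,0,0,0,-0.9,0,0,-0.06,0,0,0,-0.9]

```text
t: 6.85
ee_pos: [486.0, -57.2, 106.3]
orientation: [-1.862, -2.531, -0.0]
ft_force: [-7.1, 2.1, 25.3]
width: 14.1
grasp_force: 30.0
```

Call:
arm_command:
  rows: [0,0,-0.02,0,0,0,-0.9,0,0,-0.04,0,0,0,-0.9,0,0,-0.06,0,0,-0.005,-0.9,0,0,-0.06,0,0,-0.005,-0.9]

```text
t: 7.25
ee_pos: [485.7, -57.5, 106.4]
orientation: [-1.615, -2.694, 0.001]
ft_force: [-6.2, -2.0, 18.0]
width: 13.9
grasp_force: 30.0
```

Call:
arm_command:
  rows: [0,0,-0.02,0,0,0,-0.9,0,0,-0.04,0,0,0,-0.9,0,0,-0.06,0,0,0,-0.9,0,0,-0.06,0,0,0,-0.9]

```text
t: 7.65
ee_pos: [485.6, -57.4, 106.7]
orientation: [-1.354, -2.834, 0.001]
ft_force: [-10.6, -2.5, 25.2]
width: 13.6
grasp_force: 30.0
```

Call:
arm_command:
  rows: [0,0,-0.02,0,0,0,-0.9,0,0,-0.04,0,0,0,-0.9,0,0,-0.06,0,0,-0.005,-0.9,0,0,-0.06,0,0,-0.005,-0.9]

```text
t: 8.05
ee_pos: [485.4, -57.7, 106.7]
orientation: [-1.081, -2.949, 0.001]
ft_force: [-8.2, -2.7, 21.8]
width: 13.6
grasp_force: 30.0
```

Call:
arm_command:
  rows: [0,0,-0.02,0,0,0,-0.9,0,0,-0.04,0,0,0,-0.9,0,0,-0.06,0,0,0,-0.9,0,0,-0.06,0,0,0,-0.9]

```text
t: 8.45
ee_pos: [485.3, -57.8, 107.0]
orientation: [-0.798, -3.037, 0.002]
ft_force: [-9.5, -2.8, 26.1]
width: 14.0
grasp_force: 30.0
```

Call:
arm_command:
  rows: [0,0,-0.02,0,0,0,-0.9,0,0,-0.04,0,0,0,-0.9,0,0,-0.05,0,0,-0.004,-0.9,0,0,-0.05,0,0,-0.004,-0.9]

```text
t: 8.85
ee_pos: [485.0, -57.8, 105.1]
orientation: [-0.558, -3.09, 0.002]
ft_force: [-0.4, -5.1, -5.0]
width: 13.7
grasp_force: 30.0
```

The bolt has come off the ridge: TCP z fell to 105.1 and the force went to -5 N, which is the bolt hanging from the fingers. I'll follow it down to the seat.

Call:
arm_command:
  rows: [0,0,0,0,0,0.025,-0.9,0,0,0,0,0,0.05,-0.9,0,0,0,0,0,0.05,-0.9,0,0,0,0,0,0.05,-0.9]

```text
t: 9.25
ee_pos: [485.0, -57.9, 101.6]
orientation: [-0.56, -3.089, 0.002]
ft_force: [-4.1, -5.3, 4.9]
width: 14.0
grasp_force: 30.0
```

Call:
arm_command:
  rows: [0,0,0,0,0,0.012,-0.9,0,0,0,0,0,0.012,-0.9,0,0,0,0,0,0.012,-0.9,0,0,0,0,0,0.012,-0.9]

```text
t: 9.65
ee_pos: [485.0, -57.9, 101.4]
orientation: [-0.56, -3.09, 0.002]
ft_force: [-5.6, -5.1, 14.3]
width: 14.0
grasp_force: 30.0
```

The bolt is seated in the thread: 5.6 mm down and taking push. Now forward (clockwise, + about tool z), sinking 6 mm a turn.

Call:
arm_command:
  rows: [0,0,0.04,0,0,0.001,-0.9,0,0,0.08,0,0,0.002,-0.9,0,0,0.12,0,0,0.004,-0.9,0,0,0.16,0,0,0.006,-0.9,0,0,0.2,0,0,0.0075,-0.9]

```text
t: 10.15
ee_pos: [485.6, -57.4, 100.8]
orientation: [-1.495, -2.762, 0.001]
ft_force: [-2.4, -0.8, 9.9]
width: 13.7
grasp_force: 30.0
```

Call:
arm_command:
  rows: [0,0,0.045,0,0,0.002,-0.9,0,0,0.09,0,0,0.004,-0.9,0,0,0.135,0,0,0.006,-0.9,0,0,0.18,0,0,0.0075,-0.9,0,0,0.22,0,0,0.009,-0.9]

```text
t: 10.65
ee_pos: [486.5, -57.3, 100.0]
orientation: [2.343, 2.092, 0.001]
ft_force: [0.8, -0.0, 10.3]
width: 13.9
grasp_force: 30.0
```

Call:
arm_command:
  rows: [0,0,0.045,0,0,0.002,-0.9,0,0,0.09,0,0,0.004,-0.9,0,0,0.135,0,0,0.006,-0.9,0,0,0.18,0,0,0.0075,-0.9,0,0,0.22,0,0,0.009,-0.9]

```text
t: 11.15
ee_pos: [487.2, -57.6, 99.5]
orientation: [2.912, 1.174, 0.003]
ft_force: [0.7, -2.3, 9.8]
width: 13.6
grasp_force: 30.0
```

Call:
arm_command:
  rows: [0,0,0.045,0,0,0.002,-0.9,0,0,0.09,0,0,0.004,-0.9,0,0,0.135,0,0,0.006,-0.9,0,0,0.18,0,0,0.0075,-0.9,0,0,0.22,0,0,0.009,-0.9]

```text
t: 11.65
ee_pos: [487.5, -58.3, 98.9]
orientation: [3.137, 0.119, 0.005]
ft_force: [1.3, -8.2, 10.4]
width: 14.3
grasp_force: 30.0
```

Call:
arm_command:
  rows: [0,0,0.045,0,0,0.002,-0.9,0,0,0.09,0,0,0.004,-0.9,0,0,0.135,0,0,0.006,-0.9,0,0,0.18,0,0,0.0075,-0.9,0,0,0.22,0,0,0.009,-0.9]

```text
t: 12.15
ee_pos: [487.3, -59.0, 98.2]
orientation: [2.993, -0.95, 0.005]
ft_force: [-2.5, -13.8, 10.2]
width: 14.1
grasp_force: 30.0
```

```bash
python3 -c "
from h import *
o=ctrl.get_obs();print(o['qpos'],o['ee_pos'],o['ft_force'],o['moment'])"
```

```text
[-0.14331331  0.45929618  2.01266102 -0.00373283  0.66674734  2.04520209] [487.25955592 -58.96745832  98.21183526] [ -2.54605146 -13.78960518  10.2199504 ] [-2.33679394  0.45447027  0.16066544]
```

Turned 194° forward and q6 is at 117°. I'll open wide, go back 180° around the bar and regrip.

Call:
arm_command:
  rows: [0,0,0,0,0,0,1,0,0,0,0,0,0,1,0,0,0,0,0,0,1,0,0,0,0,0,0,1,0,0,0,0,0,0,1]

```text
t: 12.65
ee_pos: [485.9, -57.1, 97.0]
orientation: [-2.997, 0.943, 0.001]
ft_force: [1.0, -0.6, 0.4]
width: 50.5
grasp_force: 0.0
```

Call:
arm_command:
  rows: [0,0,0,0,0,0,1,0,0,0,0,0,0,1,0,0,0,0,0,0,1,0,0,0,0,0,0,1,0,0,0,0,0,0,1]

```text
t: 13.15
ee_pos: [486.1, -57.2, 97.2]
orientation: [-2.996, 0.944, -0.0]
ft_force: [-0.7, 0.1, -0.1]
width: 86.8
grasp_force: 0.0
```

Call:
arm_command:
  rows: [0,0,-0.045,0,0,0,1,0,0,-0.09,0,0,0,1,0,0,-0.135,0,0,0,1,0,0,-0.18,0,0,0,1,0,0,-0.22,0,0,0,1]

```text
t: 13.65
ee_pos: [486.1, -57.2, 97.2]
orientation: [3.139, 0.136, 0.0]
ft_force: [-0.0, 0.8, -0.8]
width: 88.1
grasp_force: 0.0
```

Call:
arm_command:
  rows: [0,0,-0.045,0,0,0,1,0,0,-0.09,0,0,0,1,0,0,-0.135,0,0,0,1,0,0,-0.18,0,0,0,1,0,0,-0.22,0,0,0,1]

```text
t: 14.15
ee_pos: [486.1, -57.3, 97.2]
orientation: [2.907, 1.191, 0.0]
ft_force: [0.5, -0.5, 0.4]
width: 87.6
grasp_force: 0.0
```

Call:
arm_command:
  rows: [0,0,-0.045,0,0,0,1,0,0,-0.09,0,0,0,1,0,0,-0.135,0,0,0,1,0,0,-0.18,0,0,0,1,0,0,-0.22,0,0,0,1]

```text
t: 14.65
ee_pos: [486.1, -57.2, 97.2]
orientation: [-2.332, -2.105, -0.0]
ft_force: [-0.0, -0.0, 0.1]
width: 87.7
grasp_force: 0.0
```

Call:
arm_command:
  rows: [0,0,-0.045,0,0,0,1,0,0,-0.09,0,0,0,1,0,0,-0.135,0,0,0,1,0,0,-0.18,0,0,0,1,0,0,-0.22,0,0,0,1]

```text
t: 15.15
ee_pos: [486.1, -57.3, 97.2]
orientation: [1.481, 2.771, 0.0]
ft_force: [0.3, -0.2, 0.3]
width: 87.7
grasp_force: 0.0
```

Call:
arm_command:
  rows: [0,0,-0.045,0,0,0,1,0,0,-0.09,0,0,0,1,0,0,-0.12,0,0,0,1,0,0,-0.12,0,0,0,1,0,0,-0.12,0,0,0,1]

```text
t: 15.65
ee_pos: [486.1, -57.3, 97.2]
orientation: [0.948, 2.995, 0.0]
ft_force: [0.2, -0.2, 0.0]
width: 87.7
grasp_force: 0.0
```

```bash
python3 - <<'E'
from h import *
o=ctrl.get_obs();im,d=ctrl.get_image("wrist");cv2.imwrite("pics/w2.png",im[:,:,::-1])
print(o['qpos'],o['ee_pos'],o['orientation'],o['ft_force'],o['width'])
E
```

```text
[-1.41588313e-01  4.60692092e-01  2.01418787e+00  6.89979745e-06
  6.66683875e-01 -1.09930053e+00] [486.08872191 -57.26657592  97.16063116] [9.48018385e-01 2.99511124e+00 1.40433086e-05] [ 0.17303299 -0.20868752  0.01136242] 87.68153039303886
```

View pics/w2.png

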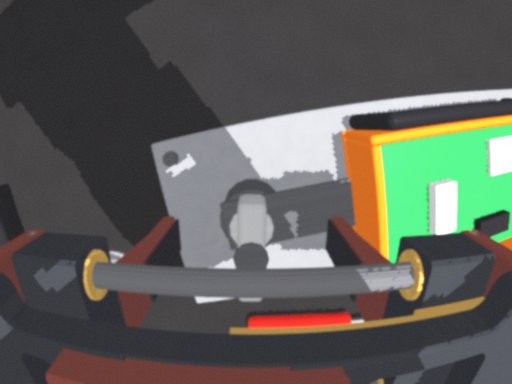

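The picture shows the bar at (252,190–300), aligned with and centred between the open fingers, so it stayed put. I'll regrip with a small centring shift.

Call:
arm_command:
  rows: [0,0,0,-0.007,-0.01,0,-0.9,0,0,0,-0.007,-0.01,0,-0.9,0,0,0,-0.007,-0.01,0,-0.9,0,0,0,-0.007,-0.01,0,-0.9,0,0,0,-0.007,-0.01,0,-0.9]

```text
t: 16.2
ee_pos: [486.0, -58.2, 97.1]
orientation: [-0.944, -2.996, -0.0]
ft_force: [-0.2, -0.8, 0.2]
width: 51.4
grasp_force: 0.0
```

Call:
arm_command:
  rows: [0,0,0,0,0,0,-0.9,0,0,0,0,0,0,-0.9,0,0,0,0,0,0,-0.9,0,0,0,0,0,0,-0.9,0,0,0,0,0,0,-0.9]

```text
t: 16.7
ee_pos: [486.0, -58.4, 97.2]
orientation: [-0.944, -2.996, 0.001]
ft_force: [-0.5, -3.4, 1.5]
width: 13.8
grasp_force: 30.0
```

Call:
arm_command:
  rows: [0,0,0,0,0,0.005,-0.9,0,0,0,0,0,0.01,-0.9,0,0,0,0,0,0.01,-0.9,0,0,0,0,0,0.01,-0.9]

```text
t: 17.1
ee_pos: [486.0, -58.5, 96.9]
orientation: [0.944, 2.996, -0.0]
ft_force: [-2.0, -2.0, 7.6]
width: 13.7
grasp_force: 30.0
```

Gripped again. Remaining turn is 166°, or 0.92 units.

Call:
arm_command:
  rows: [0,0,0.045,0,0,0.002,-0.9,0,0,0.09,0,0,0.004,-0.9,0,0,0.135,0,0,0.006,-0.9,0,0,0.18,0,0,0.0075,-0.9,0,0,0.22,0,0,0.009,-0.9]

```text
t: 17.6
ee_pos: [486.2, -58.4, 96.2]
orientation: [1.91, 2.494, 0.0]
ft_force: [-0.2, 0.2, 0.4]
width: 13.6
grasp_force: 30.0
```

Call:
arm_command:
  rows: [0,0,0.045,0,0,0.002,-0.9,0,0,0.09,0,0,0.004,-0.9,0,0,0.135,0,0,0.006,-0.9,0,0,0.18,0,0,0.0075,-0.9,0,0,0.22,0,0,0.009,-0.9]

```text
t: 18.1
ee_pos: [486.2, -58.3, 95.4]
orientation: [2.642, 1.7, 0.0]
ft_force: [-1.7, -0.4, 11.5]
width: 13.5
grasp_force: 30.0
```

Call:
arm_command:
  rows: [0,0,0.045,0,0,0.002,-0.9,0,0,0.09,0,0,0.004,-0.9,0,0,0.135,0,0,0.006,-0.9,0,0,0.18,0,0,0.0075,-0.9,0,0,0.22,0,0,0.009,-0.9]

```text
t: 18.6
ee_pos: [486.5, -58.4, 94.9]
orientation: [3.061, 0.704, 0.001]
ft_force: [-3.1, -1.4, 9.8]
width: 13.9
grasp_force: 30.0
```

Call:
arm_command:
  rows: [0,0,0.045,0,0,0.002,-0.9,0,0,0.09,0,0,0.004,-0.9,0,0,0.135,0,0,0.006,-0.9,0,0,0.18,0,0,0.0075,-0.9,0,0,0.22,0,0,0.009,-0.9]

```text
t: 19.1
ee_pos: [486.5, -58.6, 94.2]
orientation: [3.119, -0.374, 0.002]
ft_force: [-2.3, -3.4, 9.6]
width: 13.8
grasp_force: 30.0
```

Call:
arm_command:
  rows: [0,0,0.03,0,0,0.001,-0.9,0,0,0.04,0,0,0.001,-0.9,0,0,0.04,0,0,0.001,-0.9,0,0,0.04,0,0,0.001,-0.9,0,0,0.04,0,0,0.001,-0.9]

```text
t: 19.6
ee_pos: [486.5, -58.7, 94.1]
orientation: [3.091, -0.561, 0.002]
ft_force: [-2.5, -4.6, 9.0]
width: 13.8
grasp_force: 30.0
```

```bash
python3 - <<'E'
from h import *
im,d=ctrl.get_image("top");cv2.imwrite("pics/t3.png",im[:,:,::-1]);o=ctrl.get_obs()
print(o['qpos'],o['qvel'].round(4),o['ee_pos'],o['ft_force'],o['width'],o['grasp_force'])
E
```

```text
[-1.44053799e-01  4.66698752e-01  2.01463409e+00 -8.10213283e-04
  6.59361543e-01  1.78646430e+00] [-0.0034 -0.0013 -0.0007  0.0002 -0.0007  0.0003] [486.42470699 -58.68130138  94.11496596] [-2.37597583 -3.63483514  8.73150853] 14.259690857926206 29.982368052005768
```

View pics/t3.png

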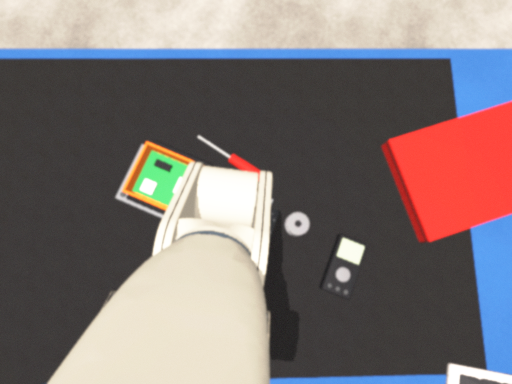

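The reel (297,223), meter (345,265) and screwdriver haven't moved. The bolt turned 360° forward and sank about 6 mm, and the grip still reads 30 N with the arm still. Handing in.

```bash
python3 -c "
from workcell import ctrl
print(ctrl.close_job())"
```

```text
the job is handed in; nothing more can be done
None
```

I turned the bolt backward until it dropped into the thread start, then gave it one full turn forward (360°, sinking about 6 mm), and handed the job in at about 20 s, with the bar still gripped at 30 N, the bolt held still and the reel, multimeter and screwdriver not moved; the hand-in gave no verdict.

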